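# Shoot the safety bolt on the tool chest

## Robot

A 6-joint arm with a two-finger parallel gripper is mounted at the origin on the work surface. World frame = base frame: x ahead of the robot, y to its left, z up, the work surface at z = 0. Lengths are in m, angles in rad, forces in N, time in s.
With the tool pointing down it reaches from about 0.25 to 0.775 m from the base axis. Payload 4 kg.
Tool frame: the origin (TCP) lies between the finger pads; the fingertips stand 22 mm ahead of it and the grasp point (between the pads) lies 3 mm ahead of it (tips_ahead is the distance from the TCP to the fingertips, in m); z points along the fingers, y is the line along which they close (so a half turn about z gives the same grasp; the last joint's range is limited). The gripper opens to 94 mm and grips with 3 to 60 N. Pads are 16 mm wide; open, the fingers measure 119 mm over their backs; the gripper's body (75 mm by 177 mm) begins 78 mm behind the grasp point.
Start: joints at [1.245, 0.087, 1.371, -0, 1.684, -0.103], TCP at [0.122, 0.536, 0.194] pointing down, gripper open.
Joint ranges: [-3.1, 3.1], [-0.76, 2.03], [0.27, 2.55], [-1.08, 4.22], [0.17, 2.65], [-2.57, 2.57]. Speed limits (rad/s): [2.79, 2.79, 3.14, 3.14, 3.14, 3.14].

## Interface

Orientations are given as a rotation vector (axis times angle).
In Python, from cell import read_state, snapshot, camera_info, hand_in, tips_ahead gives the robot as it stands.
- The arm moves only by the tool arm_command, never from a script. Its argument "increments" is one flat list of numbers, 7 for each row, row after row: the shift along the tool's x, y, z scaled (see below), then the turn, a rotation vector about the tool's x, y, z scaled (see below), then the opening, from 0 (shut) to 1 (fully open). In form: [x, y, z, ax, ay, az, grip, x, y, z, ax, ay, az, grip, ...]. A call has 1 to 10 rows; each row shifts and turns the commanded pose from where the row before left it, along the tool's axes as they then stand; what a row does not reach is not made up. The controller multiplies each number of a shift by 0.5 m and each number of a turn by 90 degrees. A row lasts 1/10 s, in which the tool goes at most 50 mm and 8.59 degrees, less where a joint would pass 70% of its speed; a pose out of reach is approached as far as the arm can. A call with a number of a shift or a turn outside -1 to 1 is refused whole. A call with a gripper value outside its range is refused whole. The fingers move at their own pace and stop on an object; "grip_force" is the grip in N (left out, the last holds). Time passes only in rows, so rows that do not move let the fingers close. It gives the time, the measured TCP pose, the force, the opening and the grip force at its end, in the units of the state.
- read_state(): the state, without advancing time (a new reading comes with each control period).
- snapshot(name): name is "scene" or "top" or "wrist"; returns the picture (480x640x3 uint8, blue, green, red); there is no depth.
- camera_info(name): a dict with "fx", "fy", "cx", "cy" (pixels), "origin" and "orientation" of the camera in the world. Camera axes: x right, y up, looking along -z (the intrinsics and any distortion apply to the point x, -y, -z); pixel columns grow to the right and rows downward; lengths in m; the calibration is good to about 2 mm. A picture is of the moment at which its call begins: read the wrist's pose just before it. camera_info takes no time and is no camera call; for the wrist camera it gives the pose at the moment of the call.
- hand_in(): hands the job in; it is judged then, once.
The state is a dict: "time_s": time; "qpos": joint angles; "joint_velocities": joint speeds; "tau": joint torques, N m; "ee_pos": TCP position; "orientation": TCP orientation; "contact_force": force on the tool from outside, world axes, zero at the start; "torque": the same for the moment, N m; "finger_gap": opening from 0.0 (shut) to 1.0 (fully open); "finger_force": force on a finger pad.
Only numpy, scipy, OpenCV 4.12 (cv2) and the standard library are available. Lean on these libraries where they do the work, as an engineer would, in place of code of your own. Each camera call takes 0.05 s, during which the arm holds its last target. There are 200 camera calls.

## Task

Lock the red steel tool chest: press its long spring catch down with one fingertip and keep it down while the other fingertip pushes the bolt by its upright tab, fully home through the keeper on the lid. Only when the bolt is home, let go so that the catch springs up behind it, and move clear. Do not pinch or ram the bolt - only push the back of its tab - and leave the things lying around where they are.

Things in the scene. Friction and masses are not known exactly. Their poses are not given: they have to be found in the camera images.
- chest: Red steel chest fixed to the bench, top 100 mm up, spanning its own x -130..130, y -130..230 mm; position and yaw vary. Origin at bench level under the catch's tooth, z up, +y = the way the bolt goes home, over the seam onto the lid (y > 86). On top, side by side along y: catch (-x side) and bolt (+x side). Two straps guide the bolt at y -56 and 64 mm, tops 122 mm above the bench.
- catch_pad (a point): Centre of the top of the catch's thumb plate: dark ribbed steel, 28 mm wide (chest x) by 100 mm long (chest y), over a grey housing. At chest x -30, y 0, 138 mm above the bench when up. It sinks straight down with the catch, wherever it is pressed; a fingertip can slide along it while pressing. Axes as the chest's.
- catch (a joint): How far the spring catch is pressed, m: 0 up (locked), 0.010 bottomed. Spring: 3.5 N to start, 7 N bottomed. Its tooth blocks the bolt unless it is pressed more than 6 mm. Let go, it springs up, unless the bolt's shoulder is still over the tooth.
- bolt (a joint): Travel of the bolt, m: 0 drawn back (starts at 0 to 0.0015), 0.045 fully home at its stop. Stays where it is left; friction about 2.5 N. From 0.002 to 0.040 its shoulder is over the catch's tooth; beyond that the catch can rise behind it.
- tab_top (a point): Centre of the top edge of the bolt's upright flat steel tab: 22 mm wide (chest x), 10 mm thick (chest y), top 160 mm above the bench, 43 mm above the bar. At chest x 28 mm, chest y -10 mm plus the bolt's travel; 58 mm across from the catch's centre line. Push its back (-y) face. Axes as the chest's.
- tab: The whole upright tab of the bolt. Origin on the axis of the bolt's 12 mm square bar below the tab, 111 mm above the bench. Axes as the chest's.
- tab_front: The front (+y) half of the tab's thickness, part of the bolt; touching it means that the tab is being gripped rather than pushed. Same origin as the tab.
- thumb_plate: The catch's thumb plate, moving with the catch. Its origin is the chest's origin when up and sinks with it.
- keeper (a point): Top centre of the steel keeper on the lid through which the bolt's nose passes, at chest x 28, y 103 mm, 124 mm above the bench.
- pipe_stub: Bystander: short dark steel tube, 42 mm diameter, 45 mm tall, standing on the chest's lid. Origin at the centre of its underside.
- grease_tin: Bystander: plain tin, 68 mm diameter, 90 mm tall, standing on the bench beside the chest's -y end. Origin at its underside.
- hex_nut: Bystander: big steel hexagon nut, 41 mm over its corners, 19 mm tall, lying on the chest's top near its +x, -y corner. Origin at its underside.
- screwdriver: Bystander: screwdriver 200 mm long lying on the bench on the robot's side of the chest. Origin on its underside, about mid-length.

How it is judged:
On the way, in this order (a step that is already met when the one before it is completed fails the run):
1. a fingertip holds the catch down while the bolt is still drawn back (value of joint catch above 0.006 m and contact force between the fingers and thumb_plate above 0.5 N and value of joint bolt below 0.006 m), for 0.1 s.
2. the bolt is pushed by a finger on its way while the catch is still held down (value of joint catch above 0.006 m and contact force between the fingers and thumb_plate above 0.5 N and value of joint bolt between 0.01 and 0.038 m and contact force between the fingers and tab above 0.3 N).
3. the bolt is fully home while a fingertip still holds the catch down (value of joint catch above 0.006 m and contact force between the fingers and thumb_plate above 0.5 N and value of joint bolt above 0.0415 m), for 0.05 s.
At the end, for the whole second after the job is handed in: The bolt is within 3.5 mm of its home stop (travel above 41.5 mm of 45), the catch has sprung up to within 2 mm of its rest height behind it, and the four bystanders are within 20 mm of where they stood (value of joint bolt above 0.0415 m and value of joint catch below 0.002 m and distance of each of pipe_stub, grease_tin, hex_nut, screwdriver from where it was at the start of the episode below 0.02 m); the robot touches nothing.
It fails at once if the tab is gripped: its front half is pressed by the fingers with more than 5 N (contact force between the fingers and tab_front above 5 N).
It fails at once if the bolt is rammed: the fingers push it with more than 60 N (contact force between the fingers and tab above 60 N).
It fails at once if a bystander is moved by more than 20 mm, carried or lifted (distance of any of pipe_stub, grease_tin, hex_nut, screwdriver from where it was at the start of the episode above 0.02 m).
It also fails if it takes over 38 s, if anything falls off the work surface, if the arm or the gripper's body presses on something with over 40 N, if the wrist force passes 120 N, or if a joint passes its speed limit or range.

## Working session

There is one attempt and no reset: what is moved stays moved. The work goes in short steps, Python scripts to look and compute and a tool call to move; the robot and the scene stay as the last step left them, time stands still between calls to the robot, and variables do not carry over. Pictures are saved under pics/ and viewed, at most 10 in all, crops included, and the job is handed in when it is done.

Besides the shell and the picture viewer there is one more tool, called by a JSON object that holds its "op" and its "data", one argument or row to a line. arm_command: Moves the arm, as the interface text tells. Shifts and turns lie within -1 to 1; 1 stands for 0.5 m of shift or 90 degrees of turn. Its arguments: {"type":"object","properties":{"increments":{"type":"array","items":{"type":"number","minimum":-1,"maximum":1}},"grip_force":{"type":"number"}},"required":["increments"]}

```bash
mkdir -p pics; ls
python3 - <<'E'
from cell import *
import cv2
s=read_state();print({k:s[k] for k in('time_s','ee_pos','orientation','contact_force','finger_gap')},tips_ahead)
for n in('top','scene'):
    cv2.imwrite(f'pics/{n}0.png',snapshot(n));print(n,camera_info(n))
print(camera_info('wrist'))
E
```

```text
pics
{'time_s': 0.0, 'ee_pos': array([0.12135216, 0.53584589, 0.19270134]), 'orientation': array([-0.34915336, -3.12166186,  0.00344464]), 'contact_force': array([ 0.95402725,  0.34300869, -0.71490276]), 'finger_gap': 0.9971033329180129} 0.022
top {'fx': 556.9084158062981, 'fy': 556.9084158062981, 'cx': 315.8306071638644, 'cy': 228.7707861989713, 'origin': array([0.47873314, 0.01002227, 1.21595351]), 'orientation': array([ 0.06698465, -0.03003319, -1.54095656])}
scene {'fx': 476.0240370234131, 'fy': 476.0240370234131, 'cx': 309.68429318649856, 'cy': 235.52048764918374, 'origin': array([1.17908837, 0.2214074 , 0.65665939]), 'orientation': array([0.59869505, 0.85556223, 1.74529963])}
{'fx': 413.3704407891076, 'fy': 413.3704407891076, 'cx': 321.5728618132141, 'cy': 244.53645962318325, 'origin': array([0.03907065, 0.5548081 , 0.38439169]), 'orientation': array([-0.24769003, -0.19481628,  1.33831738])}
```

View pics/top0.png

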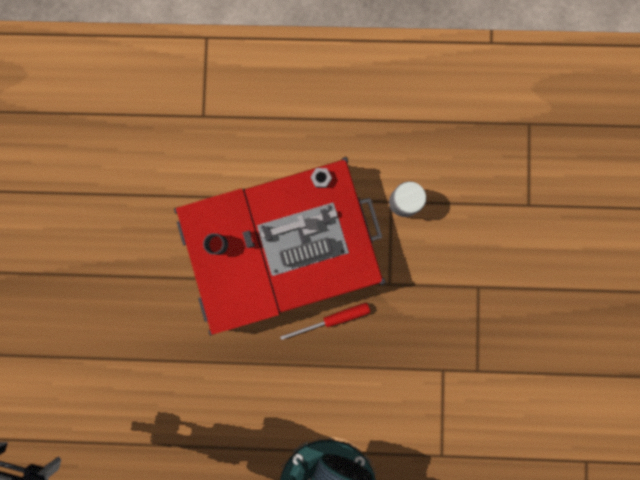

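View pics/scene0.png

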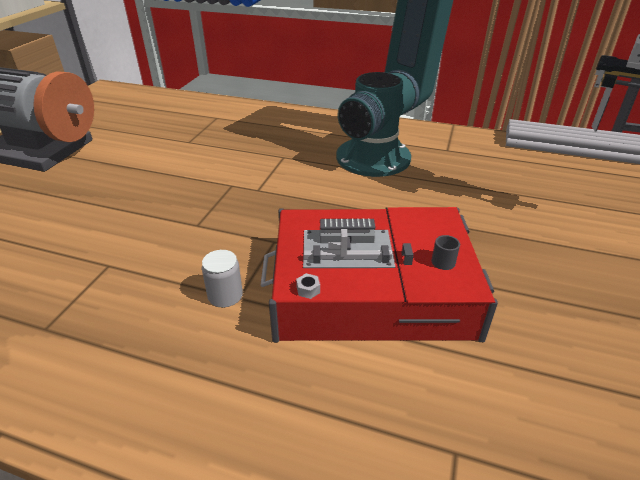

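Top view: chest lid/top corners are near (177,209), (346,159), (382,283), (210,334). The bolt and tab lie around (320,215), the ribbed catch plate around (305,252), the nut at (321,177), the tin at (409,198), the pipe at (215,244) and the screwdriver at (330,320).

The scene view confirms the layout. Next, the chest pose from the corners.

```bash
cat > h.py <<'E'
import numpy as np, cv2
from scipy.spatial.transform import Rotation as R
from cell import *
def ray(ci,px):
    px=np.atleast_2d(px).astype(float)
    d=np.c_[(px[:,0]-ci['cx'])/ci['fx'],-(px[:,1]-ci['cy'])/ci['fy'],-np.ones(len(px))]
    return R.from_rotvec(ci['orientation']).apply(d)
def plane(ci,px,z):
    d=ray(ci,px);o=ci['origin'];return o+d*((z-o[2])/d[:,2])[:,None]
def proj(ci,P):
    p=R.from_rotvec(ci['orientation']).inv().apply(np.atleast_2d(P)-ci['origin'])
    return np.c_[ci['cx']+ci['fx']*p[:,0]/-p[:,2],ci['cy']-ci['fy']*p[:,1]/-p[:,2]]
def fit(loc,w):   # 2D rigid
    loc,w=np.array(loc,float)[:,:2],np.array(w)[:,:2]
    a,b=loc-loc.mean(0),w-w.mean(0)
    yaw=np.arctan2((a[:,0]*b[:,1]-a[:,1]*b[:,0]).sum(),(a*b).sum())
    c,s=np.cos(yaw),np.sin(yaw);M=np.array([[c,-s],[s,c]])
    t=w.mean(0)-M@loc.mean(0);return yaw,t,(w-t-loc@M.T)
def world(yaw,t,P):
    P=np.atleast_2d(P).astype(float);c,s=np.cos(yaw),np.sin(yaw)
    return np.c_[P[:,:2]@np.array([[c,-s],[s,c]]).T+t,P[:,2]]
E
python3 - <<'E'
from h import *
im=cv2.imread('pics/top0.png');hsv=cv2.cvtColor(im,cv2.COLOR_BGR2HSV)
m=((hsv[...,0]<4)|(hsv[...,0]>176))&(hsv[...,1]>200)&(hsv[...,2]>150)
m=m.astype(np.uint8);cs,_=cv2.findContours(m,0,2);c=max(cs,key=cv2.contourArea)
q=cv2.boxPoints(cv2.minAreaRect(c));print(q,cv2.contourArea(c))
ci=camera_info('top')
w=plane(ci,[[177,209],[346,159],[382,283],[210,334]],.1);print(w)
loc=np.array([[130,230],[130,-130],[-130,-130],[-130,230]])/1e3
yaw,t,r=fit(loc,w);print(np.degrees(yaw),t,r*1e3)
P=np.array([[-30,0,138],[28,-10,160],[28,103,124]])/1e3
print(world(yaw,t,P));print(proj(ci,world(yaw,t,P)))
print('scene',proj(camera_info('scene'),world(yaw,t,P)))
E
```

```text
[[243.9592  189.61447]
 [344.5704  159.32294]
 [381.09537 280.63803]
 [280.48416 310.92957]] 7693.0
[[ 0.57970782  0.31960948  0.1       ]
 [ 0.69064011 -0.01932387  0.1       ]
 [ 0.44327912 -0.09751866  0.1       ]
 [ 0.33155233  0.2420639   0.1       ]]
17.919708907601972 [0.52667904 0.06363328] [[ 0.10256155 -2.86509368]
 [ 0.26863454  0.73745776]
 [ 0.29468986  2.54048758]
 [-0.66588595 -0.41285166]]
[[0.49813438 0.05440276 0.138     ]
 [0.55639756 0.06273355 0.16      ]
 [0.52162928 0.17025176 0.124     ]]
[[305.85508114 252.81743005]
 [301.96294376 221.83735874]
 [247.72160857 239.27606029]]
scene [[346.00944341 221.71208809]
 [342.14864572 231.63484173]
 [406.34387037 247.96034377]]
```

```bash
cat >> h.py <<'E'
def go(target,toolx_deg,down=True):
    """units of arm_command from measured pose to target: shift first (tool axes), then turn"""
    s=read_state();Rt=R.from_rotvec(s['orientation'])
    a=np.radians(toolx_deg);x=np.array([np.cos(a),np.sin(a),0]);z=np.array([0,0,-1.]);y=np.cross(z,x)
    G=R.from_matrix(np.c_[x,y,z])
    d=Rt.inv().apply(np.array(target)-s['ee_pos']);w=(Rt.inv()*G).as_rotvec()
    print('t',s['time_s'],'shift units',np.round(d/.5,4),'turn units',np.round(w/(np.pi/2),4),'|d|',np.linalg.norm(d))
E
python3 - <<'E'
from h import *
yaw,t=np.radians(17.92),np.array([.52668,.06363])
g=world(yaw,t,[[-.001,-.06,.27]])[0];print(g);go(g,107.92)
E
```

```text
[0.54418984 0.00623309 0.27      ]
t 0.1 shift units [-1.0588 -0.8467 -0.1529] turn units [-1.200e-03  5.000e-04  6.591e-01] |d| 0.682124792748286
```

{"op": "arm_command", "data": {
  "increments": [-0.053,-0.042,-0.0153,0,0,0,1,-0.053,-0.042,-0.0153,0,0,0,1,-0.053,-0.042,-0.0153,0,0,0,1,-0.053,-0.042,-0.0153,0,0,0,1,-0.053,-0.042,-0.0153,0,0,0,1,-0.053,-0.042,-0.0153,0,0,0,1,-0.053,-0.042,-0.0153,0,0,0,1,-0.053,-0.042,-0.0153,0,0,0,1,-0.053,-0.042,-0.0153,0,0,0,1,-0.053,-0.042,-0.0153,0,0,0,1]
}}

```text
time_s: 1.1
ee_pos: [0.334, 0.2718, 0.2703]
orientation: [-0.349, -3.122, 0.0]
contact_force: [-0.6, 0.5, -0.3]
finger_gap: 1.0
finger_force: 0.0
```

{"op": "arm_command", "data": {
  "increments": [-0.053,-0.042,0,0,0,0,0.49,-0.053,-0.042,0,0,0,0,0.49,-0.053,-0.042,0,0,0,0,0.49,-0.053,-0.042,0,0,0,0,0.49,-0.053,-0.042,0,0,0,0,0.49,-0.053,-0.042,0,0,0,0,0.49,-0.053,-0.042,0,0,0,0,0.49,-0.053,-0.042,0,0,0,0,0.49,-0.053,-0.042,0,0,0,0,0.49,-0.053,-0.042,0,0,0,0,0.49]
}}

```text
time_s: 2.1
ee_pos: [0.5461, 0.0085, 0.2697]
orientation: [-0.349, -3.121, -0.0]
contact_force: [-0.5, 0.1, -0.2]
finger_gap: 0.492
finger_force: 0.0
```

{"op": "arm_command", "data": {
  "increments": [0,0,0,0,0,0.082,0.49,0,0,0,0,0,0.082,0.49,0,0,0,0,0,0.082,0.49,0,0,0,0,0,0.082,0.49,0,0,0,0,0,0.082,0.49,0,0,0,0,0,0.082,0.49,0,0,0,0,0,0.082,0.49,0,0,0,0,0,0.082,0.49,0,0,0,0,0,0,0.49]
}}

```text
time_s: 3.0
ee_pos: [0.5454, 0.0097, 0.2697]
orientation: [-1.841, -2.544, 0.001]
contact_force: [0.2, 0.7, 0.1]
finger_gap: 0.489
finger_force: 0.0
```

Run:
```python
from h import *
yaw,t=np.radians(17.92),np.array([.52668,.06363])
g=world(yaw,t,[[-.001,-.06,.27]])[0];go(g,107.92)
s=read_state();print(s['ee_pos'],s['finger_gap'],s['contact_force'])
ci=camera_info('wrist');cv2.imwrite('pics/w1.png',snapshot('wrist'))
import pickle;pickle.dump(ci,open('w1.pkl','wb'))
P=np.array([[-30,0,138],[28,-10,160],[28,103,124]])/1e3
print(proj(ci,world(yaw,t,P)))
```

```text
t 3.0 shift units [-0.0059 -0.0045 -0.0006] turn units [-0.0007 -0.0004  0.0032] |d| 0.00370482741719983
[0.54541311 0.00971866 0.26971696] 0.4886220423885323 [0.18261522 0.6601955  0.09570253]
[[281.77470755 157.01539279]
 [359.36291197 174.10153994]
 [359.98892391  11.84337923]]
```

View pics/w1.png

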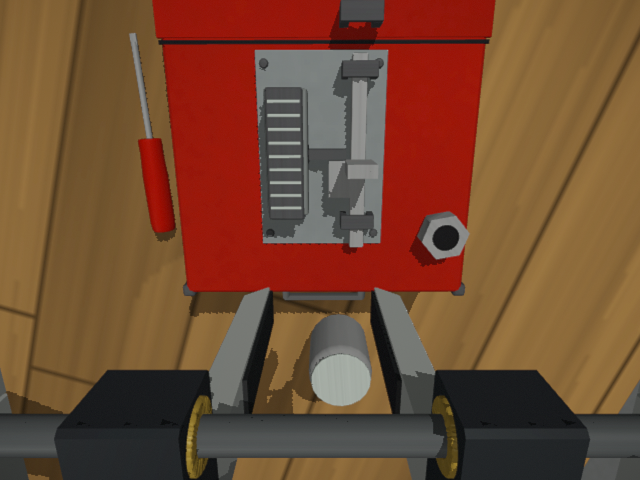

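Wrist view: the plate spans about (264,87)–(307,219), the tab top is near (362,169), and the seam is at row 41. That is within 3–4 px of the predictions. Zooming in to refine.

Run:
```python
import cv2
i=cv2.imread('pics/w1.png')[75:235,250:400]
cv2.imwrite('pics/w1c.png',cv2.resize(i,None,fx=3.7,fy=3.7,interpolation=cv2.INTER_CUBIC))
```

```text
(no output)
```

View pics/w1c.png

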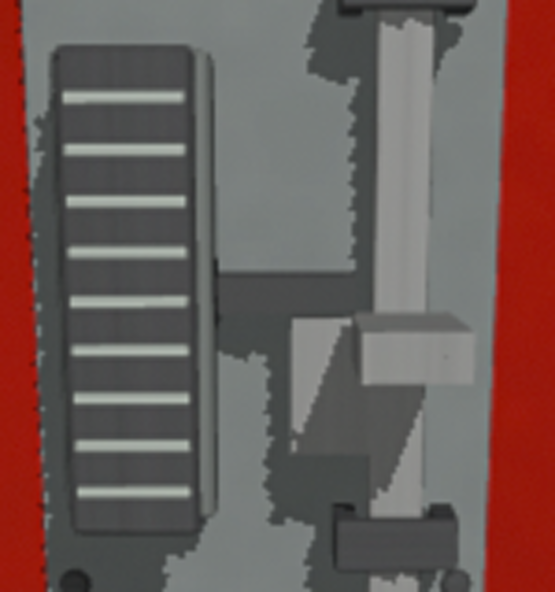

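The crop gives the plate-top corners (264.3,87.4), (301.6,87.4), (269.7,218.8), (303.5,217.7). The tab top spans (347.6,164.5)–(378.1,178.8).

Run:
```python
from h import *
import pickle;ci=pickle.load(open('w1.pkl','rb'))
w=plane(ci,[[264.3,87.4],[301.6,87.4],[269.7,218.8],[303.5,217.7]],.138)
loc=np.array([[-44,50],[-16,50],[-44,-50],[-16,-50]])/1e3
yaw,t,r=fit(loc,w);print(np.degrees(yaw),t,(r*1e3).round(1))
c,s=np.cos(yaw),np.sin(yaw);M=np.array([[c,-s],[s,c]])
tab=plane(ci,[[347.6,164.5],[378.1,164.5],[347.6,178.8],[378.1,178.8]],.16)
print('tab local mm',((tab[:,:2]-t)@M*1e3).round(1))
seam=plane(ci,[[200,41],[320,41],[450,41]],.1);print('seam',((seam[:,:2]-t)@M*1e3).round(1))
for z in (.27,.2): go(world(yaw,t,[[-.001,-.03,z]])[0],np.degrees(yaw)+90)
```

```text
18.44012585355279 [0.52856295 0.06554738] [[ 0.6 -0.6]
 [ 0.  -1. ]
 [ 0.2  0.6]
 [-0.9  1. ]]
tab local mm [[ 16.9  -4.6]
 [ 38.8  -4.7]
 [ 17.  -14.8]
 [ 39.2 -14.9]]
seam [[-98.2  86.7]
 [ -2.8  86.3]
 [100.5  85.9]]
t 3.05 shift units [ 0.0566  0.0012 -0.0004] turn units [-0.0006 -0.0003 -0.0011] |d| 0.028330612620766017
t 3.05 shift units [0.0566 0.0014 0.1396] turn units [-0.0006 -0.0003 -0.0011] |d| 0.0753343754360226
```

{"op": "arm_command", "data": {
  "increments": [0.03,0.0013,0,0,0,-0.001,0.49,0.03,0,0,0,0,0,0.49,0,0,0.04,0,0,0,0.49,0,0,0.04,0,0,0,0.49,0,0,0.04,0,0,0,0.49,0,0,0.04,0,0,0,0.49,0,0,0.02,0,0,0,0.49,0,0,0.01,0,0,0,0.49,0,0,0,0,0,0,0.49,0,0,0,0,0,0,0.49]
}}

```text
time_s: 4.05
ee_pos: [0.5374, 0.0387, 0.1765]
orientation: [1.839, 2.545, 0.002]
contact_force: [-0.2, -0.2, 0.3]
finger_gap: 0.487
finger_force: 0.0
```

```bash
cat > st.py <<'E'
from h import *
yaw,t=np.radians(18.44),np.array([.52856,.06555])
def st():
    s=read_state();c,sn=np.cos(yaw),np.sin(yaw);M=np.array([[c,-sn],[sn,c]])
    p=s['ee_pos'];f=s['contact_force']
    print('t',s['time_s'],'chest xy mm',((p[:2]-t)@M*1e3).round(1),'tip z mm',round((p[2]-.022)*1e3,1),'F chest',(f[:2]@M).round(1),f[2].round(1),'gap',round(s['finger_gap'],3))
    tz=R.from_rotvec(s['orientation']).as_matrix();print('tool z',tz[:,2].round(4),'yaw x',np.degrees(np.arctan2(tz[1,0],tz[0,0])).round(2))
E
python3 - <<'E'
from st import *
st();cv2.imwrite('pics/w2.png',snapshot('wrist'))
E
```

```text
t 4.05 chest xy mm [ -0.2 -28.3] tip z mm 154.5 F chest [-0.3 -0.1] 0.3 gap 0.487
tool z [ 1.8e-03  1.0e-04 -1.0e+00] yaw x 108.31
```

View pics/w2.png

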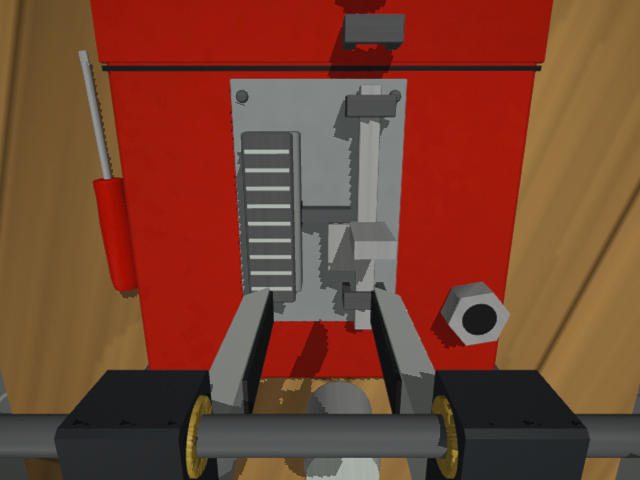

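Fingertips are at about (258,291) and (386,291), over the plate and behind the tab (tab base near row 258). Checking the finger model by projection, since the left tip looks close to the plate's edge.

Run:
```python
from st import *
s=read_state();ci=camera_info('wrist');Q=R.from_rotvec(s['orientation'])
g=s['finger_gap']*.047
P=[[x,y,.022] for x in(.008,-.008) for y in(-g-.0125,-g,g,g+.0125)]
print(proj(ci,s['ee_pos']+Q.apply(P)).round(0))
print(proj(ci,world(yaw,t,np.array([[-44,50,138],[-16,50,138],[-30,-28,138],[28,-10,160]])/1e3)).round(0))
```

```text
[[257. 266.]
 [280. 266.]
 [364. 266.]
 [387. 266.]
 [259. 293.]
 [281. 293.]
 [363. 293.]
 [385. 293.]]
[[240. 132.]
 [292. 131.]
 [271. 268.]
 [375. 250.]]
```

Run:
```python
import cv2
i=cv2.imread('pics/w2.png')[235:375,215:425]
cv2.imwrite('pics/w2c.png',cv2.resize(i,None,fx=3.8,fy=3.8,interpolation=cv2.INTER_CUBIC))
```

```text
(no output)
```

View pics/w2c.png

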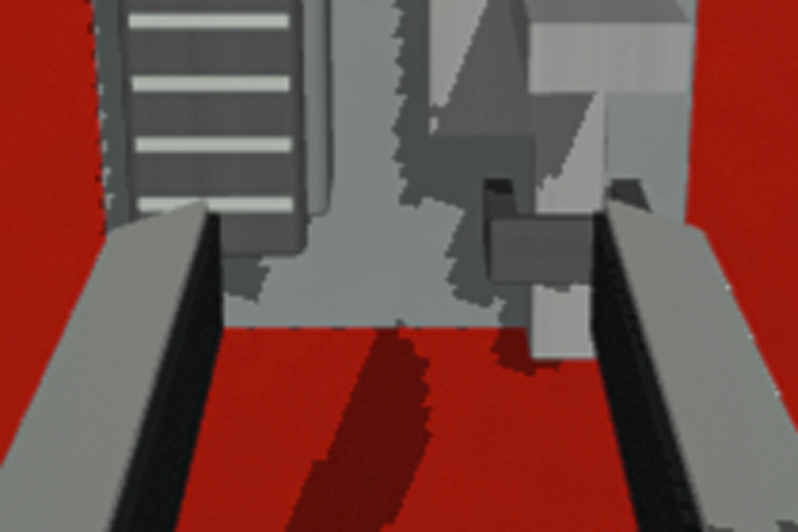

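Run:
```python
from st import *
s=read_state();ci=camera_info('wrist');Q=R.from_rotvec(s['orientation'])
o=Q.inv().apply(ci['origin']-s['ee_pos']);d=Q.inv().apply(ray(ci,[[269.5,288.5],[272.5,291.5],[371.5,291.5],[374.5,288.5],[243,296],[400,296]]))
print('cam in tool',o)
for y,v in zip([-.0229,-.0229,.0229,.0229,-.0354,.0354],d): k=(y-o[1])/v[1];print((o+k*v).round(4))
for v in d: k=(.022-o[2])/v[2];print('at tip z',(o+k*v).round(4))
```

```text
cam in tool [ 0.08429277 -0.00020396 -0.19154844]
[ 0.014  -0.0229 -0.0246]
[ 0.0084 -0.0229 -0.0148]
[ 0.0083  0.0229 -0.0145]
[ 0.0139  0.0229 -0.0242]
[ 0.0089 -0.0354 -0.0209]
[ 0.0078  0.0354 -0.0185]
at tip z [-0.0056 -0.0292  0.022 ]
at tip z [-0.0074 -0.0276  0.022 ]
at tip z [-0.0074  0.0277  0.022 ]
at tip z [-0.0056  0.0293  0.022 ]
at tip z [-0.0101 -0.0443  0.022 ]
at tip z [-0.0101  0.0437  0.022 ]
```

The visible tips don't match the stated geometry, so I'll check from the scene camera before descending.

Run:
```python
from st import *
s=read_state();ci=camera_info('scene');Q=R.from_rotvec(s['orientation'])
im=snapshot('scene');cv2.imwrite('pics/s2.png',im)
x0,y0,f=280,130,5
cv2.imwrite('pics/s2c.png',cv2.resize(im[y0:y0+120,x0:x0+150],None,fx=f,fy=f,interpolation=cv2.INTER_CUBIC))
g=s['finger_gap']*.047
for z in(.022,-.015):
  P=[[x,y,z] for x in(.008,-.008) for y in(-g-.0125,-g,g,g+.0125)]
  print(z,((proj(ci,s['ee_pos']+Q.apply(P))-[x0,y0])*f).round(0).tolist())
print(((proj(ci,world(yaw,t,np.array([[-30,-50,138],[28,-15,160],[28,-5,160]])/1e3))-[x0,y0])*f).round(0))
```

```text
0.022 [[277.0, 417.0], [279.0, 437.0], [283.0, 516.0], [285.0, 538.0], [233.0, 417.0], [234.0, 438.0], [237.0, 516.0], [237.0, 539.0]]
-0.015 [[280.0, 331.0], [281.0, 351.0], [286.0, 428.0], [288.0, 450.0], [234.0, 332.0], [235.0, 351.0], [238.0, 428.0], [239.0, 450.0]]
[[196. 463.]
 [301. 513.]
 [330. 513.]]
```

View pics/s2c.png

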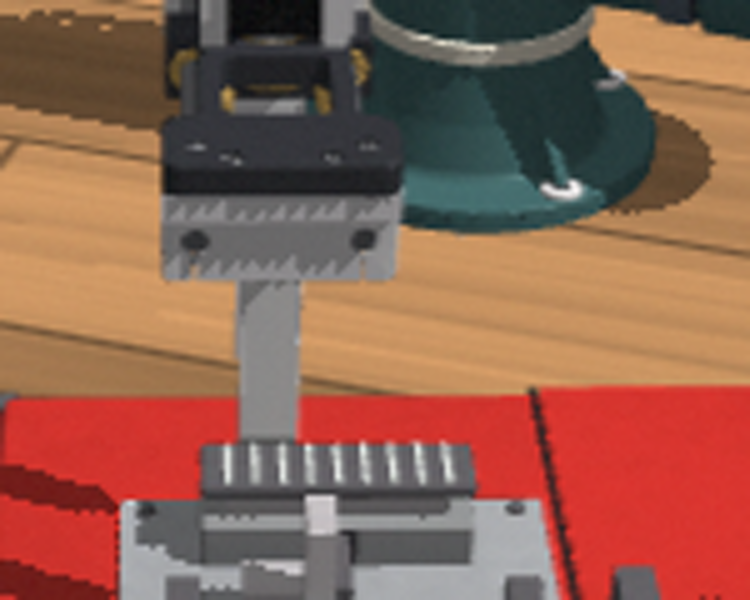

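Both cameras show the fingertips about 15–19 mm *behind* the TCP, not 22 mm ahead. In the scene crop the near finger ends at (268,440), and the stated value would put it near row 530. So contact should come around TCP z≈0.12. I'll back off 4 mm and descend with force checks.

{"op": "arm_command", "data": {
  "increments": [-0.008,0.001,0,0,0,0,0.49,0,0,0.014,0,0,0,0.49,0,0,0.012,0,0,0,0.49,0,0,0,0,0,0,0.49]
}}

```text
time_s: 4.55
ee_pos: [0.5378, 0.0347, 0.1607]
orientation: [-1.839, -2.544, 0.002]
contact_force: [0.1, -0.0, -1.4]
finger_gap: 0.491
finger_force: 0.0
```

{"op": "arm_command", "data": {
  "increments": [0,0,0.006,0,0,0,0.49,0,0,0.006,0,0,0,0.49,0,0,0,0,0,0,0.49]
}}

```text
time_s: 4.85
ee_pos: [0.5383, 0.0348, 0.1558]
orientation: [-1.84, -2.546, 0.001]
contact_force: [-0.3, -0.1, 0.5]
finger_gap: 0.493
finger_force: 0.0
```

Run:
```python
from st import *
st()
```

```text
t 4.85 chest xy mm [ -0.5 -32.3] tip z mm 133.8 F chest [-0.3  0. ] 0.5 gap 0.493
tool z [-9.e-04  1.e-04 -1.e+00] yaw x 108.29
```

No force at a nominal tip height of 134 mm, so the tips really are shorter than stated. Continuing in steps.

{"op": "arm_command", "data": {
  "increments": [0,0,0.012,0,0,0,0.49,0,0,0.012,0,0,0,0.49,0,0,0.012,0,0,0,0.49,0,0,0,0,0,0,0.49]
}}

```text
time_s: 5.25
ee_pos: [0.5377, 0.0348, 0.1368]
orientation: [-1.839, -2.544, 0.002]
contact_force: [-0.4, 0.0, -0.7]
finger_gap: 0.49
finger_force: 0.0
```

{"op": "arm_command", "data": {
  "increments": [0,0,0.006,0,0,0,0.49,0,0,0.006,0,0,0,0.49,0,0,0,0,0,0,0.49]
}}

```text
time_s: 5.55
ee_pos: [0.5384, 0.0347, 0.1319]
orientation: [-1.84, -2.546, 0.001]
contact_force: [-0.2, -0.5, 0.8]
finger_gap: 0.488
finger_force: 0.0
```

{"op": "arm_command", "data": {
  "increments": [0,0,0.006,0,0,0,0.49,0,0,0,0,0,0,0.49,0,0,0,0,0,0,0.49]
}}

```text
time_s: 5.85
ee_pos: [0.5386, 0.0348, 0.1294]
orientation: [-1.84, -2.546, -0.0]
contact_force: [-0.8, 0.1, -0.7]
finger_gap: 0.491
finger_force: 0.0
```

{"op": "arm_command", "data": {
  "increments": [0,0,0.006,0,0,0,0.49,0,0,0,0,0,0,0.49,0,0,0,0,0,0,0.49]
}}

```text
time_s: 6.15
ee_pos: [0.5389, 0.0347, 0.1267]
orientation: [1.84, 2.546, 0.001]
contact_force: [-0.0, 0.3, 2.3]
finger_gap: 0.494
finger_force: 0.7
```

{"op": "arm_command", "data": {
  "increments": [0,0,0.004,0,0,0,0.49,0,0,0,0,0,0,0.49]
}}

```text
time_s: 6.35
ee_pos: [0.5389, 0.0347, 0.1247]
orientation: [1.84, 2.546, 0.001]
contact_force: [0.4, -0.1, 2.2]
finger_gap: 0.492
finger_force: 1.4
```

{"op": "arm_command", "data": {
  "increments": [0,0,0.004,0,0,0,0.49,0,0,0,0,0,0,0.49]
}}

```text
time_s: 6.55
ee_pos: [0.5389, 0.0347, 0.1225]
orientation: [1.84, 2.546, 0.001]
contact_force: [0.5, 0.3, 3.0]
finger_gap: 0.493
finger_force: 1.7
```

{"op": "arm_command", "data": {
  "increments": [0,0,0.004,0,0,0,0.49,0,0,0,0,0,0,0.49]
}}

```text
time_s: 6.75
ee_pos: [0.5389, 0.0347, 0.1205]
orientation: [1.84, 2.546, 0.001]
contact_force: [1.3, -0.3, 4.0]
finger_gap: 0.49
finger_force: 2.1
```

{"op": "arm_command", "data": {
  "increments": [0,0,0.004,0,0,0,0.49,0,0,0,0,0,0,0.49]
}}

```text
time_s: 6.95
ee_pos: [0.5389, 0.0347, 0.1185]
orientation: [1.84, 2.546, 0.001]
contact_force: [0.9, -0.7, 4.5]
finger_gap: 0.489
finger_force: 2.4
```

Run:
```python
from st import *
st()
im=snapshot('scene');cv2.imwrite('pics/s3.png',im)
a=cv2.resize(im[170:270,295:395],None,fx=4,fy=4,interpolation=cv2.INTER_CUBIC)
im=snapshot('wrist');cv2.imwrite('pics/w3.png',im)
b=cv2.resize(im[180:330,200:350],(400,400),interpolation=cv2.INTER_CUBIC)
cv2.imwrite('pics/c3.png',cv2.hconcat([a,b]))
```

```text
t 6.95 chest xy mm [  0.  -32.5] tip z mm 96.5 F chest [ 0.6 -1. ] 4.5 gap 0.489
tool z [ 7.e-04  0.e+00 -1.e+00] yaw x 108.28
```

View pics/c3.png

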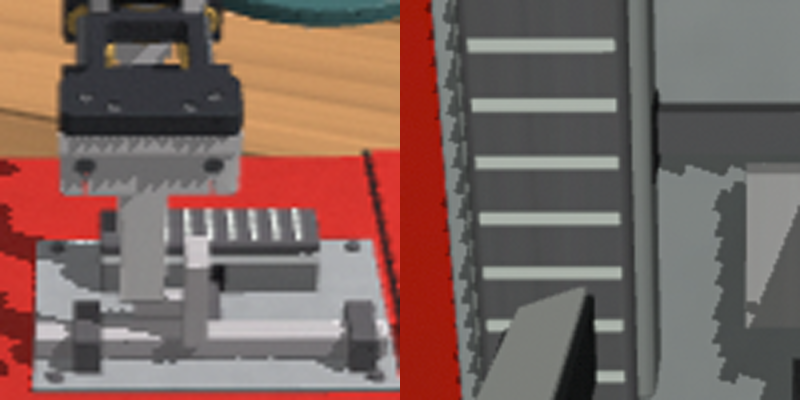

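Composite: the near finger stands behind the tab and low (scene crop (142,300)). The other tip is on the plate, and the plate's gap to its housing has narrowed. I'll measure how far the plate sank by template matching.

Run:
```python
from st import *
a=cv2.imread('pics/s2.png');b=cv2.imread('pics/s3.png');ci=camera_info('scene')
def m(x0,x1,y0,y1):
    up=lambda i:cv2.resize(i,None,fx=8,fy=8,interpolation=cv2.INTER_CUBIC)
    r=cv2.matchTemplate(up(b[y0-12:y1+12,x0-6:x1+6]),up(a[y0:y1,x0:x1]),cv2.TM_CCOEFF_NORMED)
    _,v,_,p=cv2.minMaxLoc(r);return v,p[0]/8-6,p[1]/8-12
print('plate',m(348,374,217,229),'ref screw/keeper',m(396,412,240,262))
P=np.array([[-30,20,138],[-30,20,130],[-30,20,128]])/1e3
print(np.diff(proj(ci,world(yaw,t,P)),axis=0))
```

```text
plate (0.96637362241745, -0.25, 3.5) ref screw/keeper (0.9981694221496582, 0.0, 0.0)
[[-0.22414929  3.50485911]
 [-0.05564036  0.87000778]]
```

The plate has sunk 3.5 px, which is 8 mm, so the catch is held. Now pushing along tool x (chest +y).

{"op": "arm_command", "data": {
  "increments": [0.003,0,0,0,0,0,0.49,0.003,0,0,0,0,0,0.49,0.003,0,0,0,0,0,0.49,0.003,0,0,0,0,0,0.49,0.003,0,0,0,0,0,0.49,0.003,0,0,0,0,0,0.49,0.003,0,0,0,0,0,0.49,0.003,0,0,0,0,0,0.49]
}}

```text
time_s: 7.85
ee_pos: [0.5354, 0.0442, 0.1187]
orientation: [1.84, 2.542, -0.004]
contact_force: [1.8, -6.0, 4.3]
finger_gap: 0.493
finger_force: 3.7
```

Run:
```python
from st import *
st()
```

```text
t 7.85 chest xy mm [ -0.3 -22.4] tip z mm 96.7 F chest [-0.2 -6.3] 4.3 gap 0.493
tool z [ 0.0015 -0.004  -1.    ] yaw x 108.22
```

{"op": "arm_command", "data": {
  "increments": [0.003,0,0,0,0,0,0.49,0.003,0,0,0,0,0,0.49,0.003,0,0,0,0,0,0.49,0.003,0,0,0,0,0,0.49]
}}

```text
time_s: 8.25
ee_pos: [0.5335, 0.0498, 0.1187]
orientation: [1.84, 2.542, -0.004]
contact_force: [1.3, -6.2, 4.9]
finger_gap: 0.491
finger_force: 3.7
```

Run:
```python
from st import *
st()
```

```text
t 8.25 chest xy mm [ -0.3 -16.5] tip z mm 96.7 F chest [-0.7 -6.3] 4.9 gap 0.491
tool z [ 0.0014 -0.0039 -1.    ] yaw x 108.22
```

Force is steady, so the bolt is sliding. Continuing.

{"op": "arm_command", "data": {
  "increments": [0.005,0,0,0,0,0,0.49,0.005,0,0,0,0,0,0.49,0.005,0,0,0,0,0,0.49,0.005,0,0,0,0,0,0.49,0.005,0,0,0,0,0,0.49,0.005,0,0,0,0,0,0.49,0.005,0,0,0,0,0,0.49,0.005,0,0,0,0,0,0.49,0.005,0,0,0,0,0,0.49,0.005,0,0,0,0,0,0.49]
}}

```text
time_s: 9.25
ee_pos: [0.5256, 0.0736, 0.1187]
orientation: [1.84, 2.542, -0.004]
contact_force: [2.7, -5.0, 5.1]
finger_gap: 0.488
finger_force: 3.7
```

{"op": "arm_command", "data": {
  "increments": [0.003,0,0,0,0,0,0.49,0.003,0,0,0,0,0,0.49,0.003,0,0,0,0,0,0.49]
}}

```text
time_s: 9.55
ee_pos: [0.5242, 0.0779, 0.1187]
orientation: [1.84, 2.542, -0.004]
contact_force: [2.3, -5.0, 5.1]
finger_gap: 0.492
finger_force: 3.7
```

Run:
```python
from st import *
st()
b=snapshot('wrist');cv2.imwrite('pics/w4.png',b);ci=camera_info('wrist')
print('tab top pred for bolt 40..45',proj(ci,world(yaw,t,np.array([[28,30-5,160],[28,35-5,160],[28,35+5,160]])/1e3)).round(1))
s4=snapshot('scene');cv2.imwrite('pics/s4.png',s4)
```

```text
t 9.55 chest xy mm [-0.2 13.1] tip z mm 96.7 F chest [ 0.6 -5.5] 5.1 gap 0.492
tool z [ 0.0014 -0.0039 -1.    ] yaw x 108.22
tab top pred for bolt 40..45 [[392.8 310.5]
 [393.4 299. ]
 [394.6 275.3]]
```

Continue in small steps until the force rises at the stop.

{"op": "arm_command", "data": {
  "increments": [0.003,0,0,0,0,0,0.49,0.003,0,0,0,0,0,0.49,0.003,0,0,0,0,0,0.49]
}}

```text
time_s: 9.95
ee_pos: [0.5228, 0.0821, 0.1187]
orientation: [1.84, 2.542, -0.004]
contact_force: [0.8, -5.5, 5.5]
finger_gap: 0.494
finger_force: 3.7
```

{"op": "arm_command", "data": {
  "increments": [0.002,0,0,0,0,0,0.49,0.002,0,0,0,0,0,0.49]
}}

```text
time_s: 10.15
ee_pos: [0.5222, 0.084, 0.1187]
orientation: [1.84, 2.542, -0.004]
contact_force: [1.2, -5.6, 4.3]
finger_gap: 0.492
finger_force: 3.7
```

{"op": "arm_command", "data": {
  "increments": [0.002,0,0,0,0,0,0.49,0.002,0,0,0,0,0,0.49]
}}

```text
time_s: 10.35
ee_pos: [0.5219, 0.0848, 0.1187]
orientation: [1.839, 2.54, -0.006]
contact_force: [2.6, -8.6, 3.4]
finger_gap: 0.489
finger_force: 5.5
```

{"op": "arm_command", "data": {
  "increments": [0.002,0,0,0,0,0,0.49,0,0,0,0,0,0,0.49]
}}

```text
time_s: 10.55
ee_pos: [0.5219, 0.0848, 0.1188]
orientation: [1.839, 2.538, -0.008]
contact_force: [4.4, -10.4, 4.3]
finger_gap: 0.49
finger_force: 6.1
```

Run:
```python
from st import *
st()
b=snapshot('scene');cv2.imwrite('pics/s5.png',b);a=cv2.imread('pics/s2.png');ci=camera_info('scene')
T=np.array([[28,-10,160],[28,35,160]])/1e3
p=proj(ci,world(yaw,t,T));print(p)
x,y=p[0].round().astype(int);up=lambda i:cv2.resize(i,None,fx=8,fy=8,interpolation=cv2.INTER_CUBIC)
r=cv2.matchTemplate(up(b[y-10:y+30,x-20:x+60]),up(a[y-3:y+10,x-5:x+5]),cv2.TM_CCOEFF_NORMED)
_,v,_,q=cv2.minMaxLoc(r);print(v,q[0]/8-15,q[1]/8-7,'expected',p[1]-p[0])
x0,y0=300,180
m=up(a[217:229,360:374]);r=cv2.matchTemplate(up(b[205:241,354:380]),m,cv2.TM_CCOEFF_NORMED);_,v,_,q=cv2.minMaxLoc(r);print('plate',v,q[0]/8-6,q[1]/8-12)
```

```text
t 10.55 chest xy mm [-0.2 20.4] tip z mm 96.8 F chest [  0.8 -11.3] 4.3 gap 0.49
tool z [ 0.0027 -0.0079 -1.    ] yaw x 108.14
[[343.08978688 232.52539885]
 [369.62644046 232.3827832 ]]
0.8774905800819397 26.25 0.0 expected [26.53665358 -0.14261566]
plate 0.38794568181037903 6.0 10.625
```

The tab has moved 26.25 of the expected 26.5 px, about 44.5 mm, and the force rose against the stop, so the bolt is home. Backing off the tab, then lifting.

{"op": "arm_command", "data": {
  "increments": [-0.004,0,0,0,0,0,0.49,-0.008,0,0,0,0,0,0.49,0,0,-0.01,0,0,0,0.49,0,0,-0.02,0,0,0,0.49,0,0,-0.04,0,0,0,0.49,0,0,-0.05,0,0,0,0.49,0,0,-0.05,0,0,0,0.49,0,0,-0.05,0,0,0,0.49,0,0,0,0,0,0,0.49,0,0,0,0,0,0,0.49]
}}

```text
time_s: 11.6
ee_pos: [0.5222, 0.0832, 0.2277]
orientation: [-1.84, -2.546, 0.001]
contact_force: [-0.3, -0.7, -0.2]
finger_gap: 0.489
finger_force: 0.0
```

Run:
```python
from st import *
st()
b=snapshot('scene');cv2.imwrite('pics/s6.png',b);a=cv2.imread('pics/scene0.png')
up=lambda i:cv2.resize(i,None,fx=8,fy=8,interpolation=cv2.INTER_CUBIC)
def m(n,x0,x1,y0,y1,dx=6):
    r=cv2.matchTemplate(up(b[y0-12:y1+12,x0-dx:x1+dx]),up(a[y0:y1,x0:x1]),cv2.TM_CCOEFF_NORMED);_,v,_,q=cv2.minMaxLoc(r);print(n,round(v,3),q[0]/8-dx,q[1]/8-12)
m('plate',325,365,217,227);m('tab',338,348,229,242,35);m('nut',295,322,272,300);m('pipe',432,460,234,270);m('tin',202,242,250,306)
cv2.imwrite('pics/s6c.png',cv2.resize(b[190:310,250:410],None,fx=4,fy=4,interpolation=cv2.INTER_CUBIC))
```

```text
t 11.6 chest xy mm [-0.4 18.8] tip z mm 205.7 F chest [-0.4 -0.5] -0.2 gap 0.489
tool z [-1.e-03 -2.e-04 -1.e+00] yaw x 108.3
plate 0.996 0.0 0.0
tab 0.966 26.125 0.0
nut 1.0 0.0 0.0
pipe 0.998 0.0 0.0
tin 0.962 -0.125 0.25
```

View pics/s6c.png

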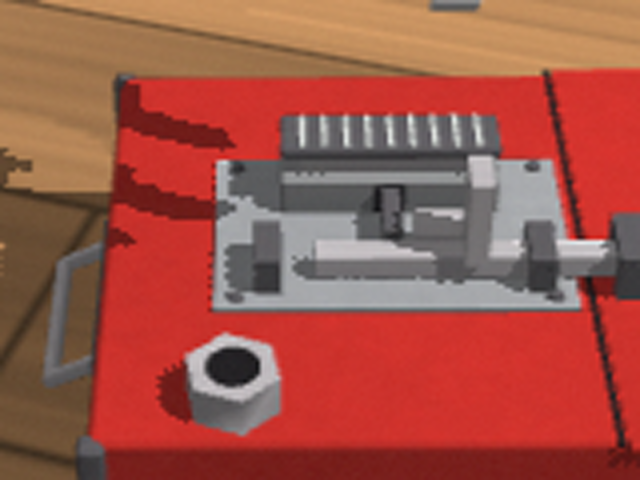

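The bolt is through the keeper with the tab at crop (483,160). The tooth is up behind the shoulder at (390,210), the plate is back at rest height, and the nut, pipe and tin have not moved.

```bash
python3 -c "
from cell import hand_in;print(hand_in())"
```

```text
the job is handed in; nothing more can be done
None
```

The chest is locked and the job is handed in: the bolt is about 44.5 mm home, the catch is back up behind it and the gripper is clear; nut, pipe and tin are unmoved by camera, and I did not re-check the screwdriver.

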